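# Hang a sprayed test panel on the drying rail and prove it is held

### The arm

A 6-joint arm with a two-finger parallel gripper is mounted at the origin on the work surface. World frame = base frame: x ahead of the robot, y to its left, z up, the work surface at z = 0. Lengths are in m, angles in rad, forces in N, time in s.
With the tool pointing down it reaches from about 0.325 to 0.9 m from the base axis. Payload 6.1 kg.
Tool frame: the origin (TCP) lies at the very end of the fingers, on their centre line; the grasp point (between the pads) lies 19 mm behind it; z points along the fingers, y is the line along which they close (so a half turn about z gives the same grasp; the last joint's range is limited). The gripper opens to 85 mm and grips with 20 to 120 N. Pads are 22 mm wide; open, the fingers measure 114 mm over their backs; the gripper's body (76 mm by 85 mm) begins 54 mm behind the grasp point. The pads swing forward as they close: fully open they stand 13 mm farther back than shut.
Start: joints at [1.143, 0.22, 1.526, -0, 1.395, -0.126], TCP at [0.186, 0.597, 0.231] pointing down, gripper open.
Joint ranges: [-2.98, 2.98], [-0.91, 2.08], [0.09, 2.57], [-1.24, 4.39], [0.2, 2.65], [-2.68, 2.68]. Speed limits (rad/s): [2.57, 2.57, 3.01, 3.14, 3.14, 3.14].

### API

Orientations are given as a rotation vector (axis times angle).
In Python, from workcell import r gives the robot as it stands.
- The arm moves only by the tool send_rows, never from a script. Its argument "motion" is a list of rows, each a list of 3 entries, a list of its own where there are three numbers: the closure in counts, from 0 (fully open) to 255 (shut), then the shift along the tool's x, y, z normalised to -1 to 1, where 1 is 0.3 m, then the turn, a rotation vector about the tool's x, y, z normalised to -1 to 1, where 1 is 90 degrees. In form: [[hand, [tx, ty, tz], [rx, ry, rz]], ...]. A call has 1 to 10 rows; each row shifts and turns the commanded pose from where the row before left it, along the tool's axes as they then stand; what a row does not reach is not made up. A row lasts 1/8 s, in which the tool goes at most 62.5 mm and 10.7 degrees, less where a joint would pass 70% of its speed; a pose out of reach is approached as far as the arm can. A call with a number of a shift or a turn outside -1 to 1 is refused whole. A call with a gripper value outside its range is refused whole. The fingers move at their own pace and stop on an object; "newtons" is the grip in N (left out, the last holds). Time passes only in rows, so rows that do not move let the fingers close. It gives the time, the measured TCP pose, the force, the opening and the grip force at its end, in the units of the state.
- r.get_obs(): the state, without advancing time (a new reading comes with each control period).
- r.snapshot(name): name is "scene" or "top"; returns the picture (384x512x3 uint8, red, green, blue); there is no depth.
- r.calibration(name): a dict with "intrinsics" (3x3 intrinsics, pixels), "rvec" (rotation vector, rad) and "tvec" (3), from world to camera coordinates, as OpenCV has them. Camera axes: x right, y down, z forward; pixel columns grow to the right and rows downward; lengths in m; the calibration is good to about 2 mm. A picture is of the moment at which its call begins. calibration takes no time and is no camera call.
- r.job_done(): hands the job in; it is judged then, once.
Trained networks look in the newest picture that a camera, given by its name, has taken for a name from the list of things; names that differ only in an ending like _2 or _b are one class to them, and where a whole thing is asked for, a point or a joint stands for the part that bears it (a point fixed in the world has none). Each returns a list of dicts, best first, with "conf" (0 to 1); they miss things now and then, are a little off and sometimes report something else, mostly with a low value. They report only what shows in the picture. A call takes as long as a camera call.
- r.spot_in(camera, label): "extent" ([left, top, right, bottom] in pixels, round what is visible of it).
The state is a dict: "time_s": time; "joint_pos": joint angles; "joint_vel": joint speeds; "tau": joint torques, N m; "tool_pos": TCP position; "tool_rot": TCP orientation; "contact_force": force on the tool from outside, world axes, zero at the start; "torque": the same for the moment, N m; "gripper_width": finger opening in m; "grasp_force": force on a finger pad.
Only numpy, scipy, OpenCV 4.12 (cv2) and the standard library are available. Lean on these libraries where they do the work, as an engineer would, in place of code of your own. Each camera call takes 0.05 s, during which the arm holds its last target. There are 200 camera calls.

### The job

Lift the test panel out of its wooden stand by the black grip and hook its hanger over the drying rail at the rail's left end (seen from the robot), well clear of the masking-tape band. Keeping it hooked, slide it along the rail until the hook is centred on the tape band, then tug it gently down so that the sprung rail sinks about a centimetre further, hold that for a moment, ease off and let go, leaving the panel hanging still at the tape. Do not pull the rail down to its stop and do not disturb the cup, the tin and the tape roll.

Things in the scene. Friction and masses are not known exactly. Their poses are not given: they have to be found in the camera images.
- hanger: Loose test panel with hook and grip, 0.20 to 0.30 kg. Grey panel 4 mm thick (own x), 90 wide (y), 105 tall (z); origin at the middle of its lower edge, z up. A steel strip 24 mm wide, 4 thick runs straight up from it, bends over to +x and down as a lip. Starts upright in the stand, lip roughly away from the robot. Hung freely it leans about 0.1 rad, panel bottom to the far side.
- hook_seat (a point): Middle of the underside of the hook's top, which rests on the rail: x = 14 mm, z = 147 mm in hanger (same axes). The hook is open at the bottom; gap 24 mm wide between the strip (-x side) and the lip (+x side).
- tab_mid (a point): Centre of the black grip block on top of the hook, 25 mm above hook_seat, same axes. 12 mm thick (x), 36 wide (y), 42 tall (z); its foot stands on the hook's top, 4 mm above hook_seat. Pinch it from above across the 12 mm.
- lip_end (a point): Lower end of the hook's lip, 30 mm below and 19 mm to +x of hook_seat, same axes; the last 12 mm flare outwards. It must pass over the rail to hook on.
- stand: Fixed wooden block 67 x 112 x 52 mm; origin at the middle of its underside. A slot along its y, 6.5 mm wide, 98 mm long and 40 mm deep (floor 12 mm above the origin), holds the panel's lower edge. The panel must be lifted straight up by more than 40 mm to come out.
- rail_frame: Fixed steel frame of the drying rail; origin on the bench under the middle of the rail. Its y runs along the rail (to the left end seen from the robot), its x points away from the robot. Two posts of 22 mm diameter at y = +210 and -210 mm carry the bar on springs; low foot plates reach 65 mm to either side of the posts.
- rail_mid (a point): Middle of the horizontal round steel bar, on its axis: 16 mm diameter, 420 mm long along this point's y, axis 220 mm above the bench when unloaded. Seated on the bar, hook_seat is 8 mm above the bar's axis. This point sinks with the bar.
- rail_bar (a joint): How far the sprung bar has sunk, in m: 0 unloaded, growing downwards, 2 mm per newton of load (500 N/m); stop at 0.035. The free weight of the panel alone sinks it 4 to 6 mm. The tug must take it past 0.009; 0.032 or more is too hard.
- tape_mark (a point): Centre of a band of tan masking tape, 30 mm long, wound round the bar (flush, no obstacle), on the bar's axis, 40 to 130 mm to the right of its middle; y along the bar as for rail_mid.
- mixing_cup: Bystander: clear plastic mixing cup, 84 mm across, 95 mm tall; origin at the centre of its underside. Leave alone.
- paint_tin: Bystander: closed paint tin, 76 mm across, about 100 mm tall; origin at the centre of its underside. Leave alone.
- tape_roll: Bystander: roll of brown tape, a ring 90 mm across outside, 66 inside, 30 mm tall, lying at the right of the bench; origin at the centre of its underside. Leave alone.

How it is judged:
On the way, in this order (a step that is already met when the one before it is completed fails the run):
1. hooked over the bar on its left half, at least 70 mm from the tape's centre, the bar bearing some load (x of hook_seat in the frame of tape_mark between -0.01 and 0.01 m and z of hook_seat in the frame of tape_mark between 0.003 and 0.014 m and y of hook_seat in the frame of tape_mark above 0.07 m and y of hook_seat in the frame of rail_mid above 0 m and contact force between hanger and rail_bar above 0.3 N), for 0.1 s.
2. on its way, still hooked on the bar, 20 to 60 mm short of the tape's centre (x of hook_seat in the frame of tape_mark between -0.01 and 0.01 m and z of hook_seat in the frame of tape_mark between 0.003 and 0.014 m and y of hook_seat in the frame of tape_mark between 0.02 and 0.06 m), for 0.02 s.
3. hook within 12 mm of the tape's centre, still hooked (x of hook_seat in the frame of tape_mark between -0.01 and 0.01 m and z of hook_seat in the frame of tape_mark between 0.003 and 0.014 m and y of hook_seat in the frame of tape_mark between -0.012 and 0.012 m), for 0.2 s.
4. tugged down at the tape: bar sunk by more than 9 mm with the gripper holding the panel (x of hook_seat in the frame of tape_mark between -0.01 and 0.01 m and z of hook_seat in the frame of tape_mark between 0.003 and 0.014 m and y of hook_seat in the frame of tape_mark between -0.015 and 0.015 m and value of joint rail_bar above 0.009 m and contact force between hanger and the fingers above 1 N), for 0.2 s.
At the end, for the whole second after the job is handed in: The hanger is hooked over the bar (seat on top of the bar: within 10 mm across it, 3 to 14 mm above its axis), within 15 mm of the tape's centre along the bar, borne by the bar alone (sunk 2.5 to 8.5 mm), leaning under 0.3 rad and at rest (under 0.03 m/s and 0.3 rad/s) (x of hook_seat in the frame of tape_mark between -0.01 and 0.01 m and z of hook_seat in the frame of tape_mark between 0.003 and 0.014 m and y of hook_seat in the frame of tape_mark between -0.015 and 0.015 m and value of joint rail_bar between 0.0025 and 0.0085 m and angle between hanger's own z axis and vertical below 0.3 rad and linear speed of hanger below 0.03 m/s and angular speed of hanger below 0.3 rad/s); the robot touches nothing.
It fails at once if the rail is pulled down too hard (sunk by more than 32 mm) (value of joint rail_bar above 0.032 m).
It fails at once if the cup is moved by more than 20 mm or tipped (distance of mixing_cup from where it was at the start of the episode above 0.02 m or angle between mixing_cup's own z axis and vertical above 0.3 rad).
It fails at once if the tin is moved by more than 20 mm or tipped (distance of paint_tin from where it was at the start of the episode above 0.02 m or angle between paint_tin's own z axis and vertical above 0.3 rad).
It fails at once if the tape roll is moved by more than 20 mm or tipped (distance of tape_roll from where it was at the start of the episode above 0.02 m or angle between tape_roll's own z axis and vertical above 0.3 rad).
It also fails if it takes over 61 s, if anything falls off the work surface, if the arm or the gripper's body presses on something with over 40 N, if the wrist force passes 120 N, or if a joint passes its speed limit or range.

## Working session

There is one attempt and no reset: what is moved stays moved. The work goes in short steps, Python scripts to look and compute and a tool call to move; the robot and the scene stay as the last step left them, time stands still between calls to the robot, and variables do not carry over. Pictures are saved under pics/ and viewed, at most 12 in all, crops included, and the job is handed in when it is done.

Besides the shell and the picture viewer there is one more tool, called in YAML: its name, and indented under it one key for each argument. send_rows: Moves the arm, as the interface text tells. Its arguments: {"type":"object","properties":{"motion":{"type":"array"},"newtons":{"type":"number"}},"required":["motion"]}

```bash
mkdir -p pics; ls; cat > h.py <<'E'
import numpy as np, cv2
from scipy.spatial.transform import Rotation as R
from workcell import r
def cal(n):
    c=r.calibration(n); return np.array(c["intrinsics"],float),np.array(c["rvec"],float),np.array(c["tvec"],float)
def proj(n,P):
    K,rv,t=cal(n); return cv2.projectPoints(np.atleast_2d(np.array(P,float)),rv,t,K,None)[0][:,0]
def ray(n,uv):
    K,rv,t=cal(n); M=R.from_rotvec(rv.ravel()).as_matrix(); d=M.T@np.linalg.solve(K,[uv[0],uv[1],1]); return -M.T@t.ravel(),d
def onz(n,uv,z):
    o,d=ray(n,uv); return o+d*(z-o[2])/d[2]
def tri(a,ua,b,ub):
    o,d=ray(a,ua);p,e=ray(b,ub); s=np.linalg.lstsq(np.c_[d,-e],p-o,rcond=None)[0]
    A=o+d*s[0];B=p+e*s[1]; return (A+B)/2,np.linalg.norm(A-B)
def save(n,f):
    im=r.snapshot(n); cv2.imwrite("pics/"+f,cv2.resize(im[:,:,::-1],(800,600),interpolation=cv2.INTER_CUBIC)); return im
E
python3 - <<'E'
from h import *
np.set_printoptions(precision=4,suppress=True)
for n in("scene","top"):
    im=save(n,n+"0.png"); np.save(n+"0.npy",im)
    print(n,ray(n,(256,192)),cal(n)[0][0,0])
    for l in("hanger","hook_seat","tab_mid","stand","rail_frame","rail_bar","tape_mark","mixing_cup","paint_tin","tape_roll"):
        print(l,[(np.round(d["extent"],1).tolist(),round(d["conf"],2)) for d in r.spot_in(n,l)[:2]])
o=r.get_obs();print(o)
E
```

```text
pics
scene (array([0.9409, 0.5346, 0.7727]), array([-0.4465, -0.6292, -0.6365])) 362.2539772385221
hanger [([283.4, 187.6, 314.7, 242.7], 0.83), ([272.7, 225.7, 317.9, 258.3], 0.23)]
hook_seat [([284.2, 188.8, 311.1, 242.9], 0.94)]
tab_mid []
stand [([271.9, 224.3, 319.0, 260.5], 0.61)]
rail_frame [([178.1, 166.7, 320.7, 357.3], 0.91)]
rail_bar [([187.1, 168.6, 317.3, 295.4], 0.64)]
tape_mark []
mixing_cup [([332.8, 250.1, 370.6, 295.2], 0.56)]
paint_tin [([235.4, 170.8, 262.6, 210.2], 0.94)]
tape_roll [([192.6, 168.4, 212.8, 189.3], 0.73)]
top (array([ 0.3752, -0.0949,  1.0083]), array([ 0.164 ,  0.0023, -0.9867])) 349.7241016722734
hanger [([193.9, 203.2, 229.7, 225.2], 0.65), ([109.3, 127.3, 294.6, 157.2], 0.23)]
hook_seat [([197.3, 202.5, 227.3, 224.4], 0.93)]
tab_mid [([195.1, 204.3, 227.2, 228.6], 0.56), ([109.4, 126.3, 295.0, 160.2], 0.26)]
stand [([192.1, 207.8, 235.5, 238.1], 0.84)]
rail_frame [([109.6, 128.0, 298.5, 190.7], 0.79)]
rail_bar [([112.2, 127.6, 294.6, 160.2], 0.64)]
tape_mark []
mixing_cup [([123.6, 213.5, 163.2, 244.7], 0.76)]
paint_tin [([283.0, 210.4, 311.7, 237.1], 0.7)]
tape_roll [([341.7, 176.4, 375.1, 209.3], 0.74), ([195.4, 202.6, 227.0, 227.2], 0.7)]
{'time_s': 1.1, 'joint_pos': array([ 1.1429,  0.2204,  1.5265, -0.    ,  1.3947, -0.1261]), 'joint_vel': array([ 0.0012,  0.0009, -0.0011, -0.001 , -0.0003, -0.0027]), 'tau': array([  0.0007, -49.6852, -38.9741,  -0.0001,   0.0008,   0.    ]), 'tool_pos': array([0.1858, 0.5967, 0.2313]), 'tool_rot': array([0.4723, 3.1059, 0.    ]), 'contact_force': array([0.1315, 0.0488, 0.2139]), 'torque': array([-0.0262, -0.0569, -0.0422]), 'grasp_force': 0.0, 'gripper_width': 0.08555735490006539}
```

```bash
python3 - <<'E'
from h import *
a=np.load("top0.npy")[105:255,95:345]; cv2.imwrite("pics/c_top.png",cv2.resize(a[:,:,::-1],(800,480),interpolation=cv2.INTER_CUBIC))
a=np.load("scene0.npy")[160:360,165:385]; cv2.imwrite("pics/c_scene.png",cv2.resize(a[:,:,::-1],(660,600),interpolation=cv2.INTER_CUBIC))
E
```

```text
(no output)
```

View pics/c_top.png

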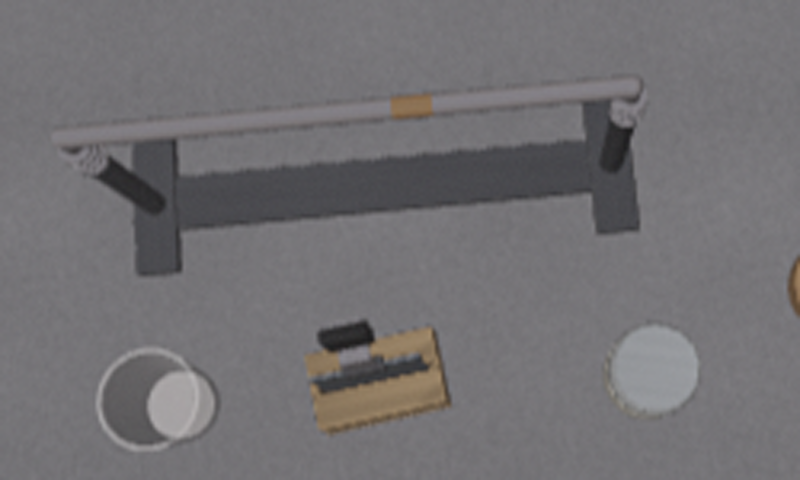

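View pics/c_scene.png

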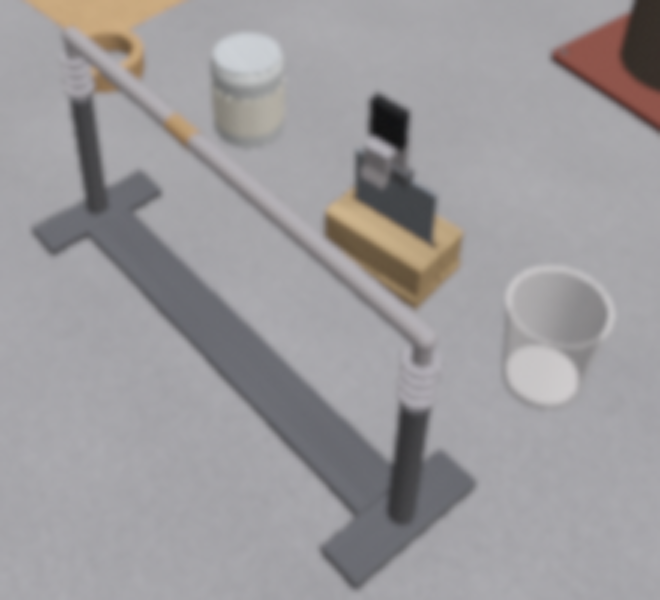

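Top crop: bar from (52,138) to (640,88), tape centre (411,106), black grip about (346,335), stand below it. Scene crop: tape (181,128), grip (389,122), bar ends (72,35) and (430,340).

```bash
python3 - <<'E'
from h import *
np.set_printoptions(precision=4,suppress=True)
T=lambda x,y:(95+x/3.2-.5+.5/3.2,105+y/3.2-.5+.5/3.2)
S=lambda x,y:(165+x/3-.33,160+y/3-.33)
print("bar ends",onz("top",T(54,138),.22),onz("top",T(638,88),.22))
print("scene ends",onz("scene",S(72,35),.22),onz("scene",S(430,340),.22))
print("tape",onz("top",T(411,106),.22),onz("scene",S(181,128),.22))
print("grip tri",tri("top",T(346,335),"scene",S(389,122)))
# colour segmentation
from scipy import ndimage as nd
a=np.load("top0.npy").astype(int)
def big(m):
    l,n=nd.label(m); s=nd.sum(m,l,range(1,n+1)); return l==1+np.argmax(s)
sub=np.zeros(a.shape[:2],bool); sub[200:220,190:215]=1
m=big((a.sum(2)<120)&sub); ys,xs=np.nonzero(m); print("grip px",xs.mean(),ys.mean(),m.sum(),xs.min(),xs.max(),ys.min(),ys.max())
c=(xs.mean(),ys.mean())
b=np.load("scene0.npy").astype(int); sub=np.zeros(b.shape[:2],bool); sub[185:215,280:305]=1
m2=big((b.sum(2)<100)&sub); y2,x2=np.nonzero(m2); print(x2.mean(),y2.mean(),m2.sum()); print("tri",tri("top",c,"scene",(x2.mean(),y2.mean())), onz("top",c,.19))
m=(a[:,:,0]-a[:,:,2]>40); sub=np.zeros(a.shape[:2],bool); sub[200:245,185:240]=1
m=m&sub; m=nd.binary_closing(m,iterations=6)
ys,xs=np.nonzero(m); P=np.array([onz("top",q,.052)[:2] for q in zip(xs,ys)],np.float32); print("stand",cv2.minAreaRect(P))
m=(a[:,:,0]-a[:,:,2]>30); m[165:]=0; m[:120]=0; ys,xs=np.nonzero(m); print("tape",xs.mean(),ys.mean(),m.sum(),onz("top",(xs.mean(),ys.mean()),.22))
# panel top edge/bottom line: dark long strip
print("panel ends z=.117", onz("top",T(312,384),.117),onz("top",T(428,364),.117))
print("stand edges", [onz("top",T(*q),.052) for q in((305,354),(434,328),(446,404),(322,432))])
print("cup",onz("top",(143,229),.095),"tin",onz("top",(298,222),.1))
E
```

```text
bar ends [0.6169 0.2432 0.22  ] [ 0.6477 -0.1852  0.22  ]
scene ends [ 0.6455 -0.182   0.22  ] [0.6132 0.2408 0.22  ]
tape [ 0.6368 -0.0178  0.22  ] [ 0.6334 -0.0233  0.22  ]
grip tri (array([0.4716, 0.0345, 0.1849]), np.float64(0.0029102591706545596))
grip px 204.6 211.06666666666666 30 197 210 207 213
294.15555555555557 201.06666666666666 90
tri (array([0.4683, 0.0309, 0.1784]), np.float64(0.002428310282317975)) [0.4679 0.0284 0.19  ]
stand ((0.44982343912124634, 0.028728988021612167), (0.0649782195687294, 0.10993583500385284), 11.952634811401367)
tape 404.0015455950541 133.39412673879443 647 [ 0.6401 -0.4443  0.22  ]
panel ends z=.117 [0.4421 0.0706 0.117 ] [ 0.4564 -0.0215  0.117 ]
stand edges [array([0.4727, 0.0891, 0.052 ]), array([ 0.4931, -0.0213,  0.052 ]), array([ 0.4281, -0.0313,  0.052 ]), array([0.4064, 0.0735, 0.052 ])]
cup [0.4347 0.2021 0.095 ] tin [ 0.4455 -0.2003  0.1   ]
```

```bash
cat >> h.py <<'E'
def tool(yaw): # tool down, tool y at angle yaw
    a=yaw+np.pi/2; return R.from_rotvec(np.pi*np.array([np.cos(a/2),np.sin(a/2),0]))
def plan(pos,yaw,n,hand=0):
    o=r.get_obs(); p=np.array(o["tool_pos"]);q=R.from_rotvec(o["tool_rot"]); T=tool(yaw)
    rv=(q.inv()*T).as_rotvec()/n; d=(np.array(pos)-p)/n; out=[]
    for i in range(n):
        tgt=np.array(o["tool_pos"])+d*(i+1)
        s=np.round(q.inv().apply(tgt-p)/.3,3); t=np.round(rv/(np.pi/2),3)
        out.append([hand,s.tolist(),t.tolist()]); p=p+q.apply(s*.3); q=q*R.from_rotvec(t*np.pi/2)
    print(str(out).replace(" ",""),"end",p.round(4))
def obs():
    o=r.get_obs(); q=R.from_rotvec(o["tool_rot"]); y=q.apply([0,1,0]); z=q.apply([0,0,1])
    print(o["time_s"],o["tool_pos"].round(4),"yaw",round(np.arctan2(y[1],y[0]),3),"z",z.round(3),"F",np.round(o["contact_force"],2),"w",round(o["gripper_width"],4),o["grasp_force"])
E
python3 -c "
from h import *
plan((.40,.15,.30),.19,10)"
```

```text
[[0,[-0.112,-0.121,-0.023],[0.0,0.0,0.069]],[0,[-0.125,-0.108,-0.023],[0.0,0.0,0.069]],[0,[-0.136,-0.094,-0.023],[0.0,0.0,0.069]],[0,[-0.145,-0.079,-0.023],[0.0,0.0,0.069]],[0,[-0.153,-0.062,-0.022],[0.0,0.0,0.069]],[0,[-0.159,-0.046,-0.023],[0.0,0.0,0.069]],[0,[-0.163,-0.028,-0.023],[0.0,0.0,0.069]],[0,[-0.164,-0.01,-0.023],[0.0,0.0,0.069]],[0,[-0.165,0.007,-0.023],[0.0,0.0,0.069]],[0,[-0.164,0.025,-0.023],[0.0,0.0,0.069]]] end [0.3999 0.1498 0.3   ]
```

send_rows:
  motion:
    - [0,[-0.112,-0.121,-0.023],[0,0,0.069]]
    - [0,[-0.125,-0.108,-0.023],[0,0,0.069]]
    - [0,[-0.136,-0.094,-0.023],[0,0,0.069]]
    - [0,[-0.145,-0.079,-0.023],[0,0,0.069]]
    - [0,[-0.153,-0.062,-0.023],[0,0,0.069]]
    - [0,[-0.159,-0.046,-0.023],[0,0,0.069]]
    - [0,[-0.163,-0.028,-0.023],[0,0,0.069]]
    - [0,[-0.164,-0.01,-0.023],[0,0,0.069]]
    - [0,[-0.165,0.007,-0.023],[0,0,0.069]]
    - [0,[-0.164,0.025,-0.023],[0,0,0.069]]
  newtons: 60

```text
time_s: 2.35
tool_pos: [0.4004, 0.1483, 0.3009]
tool_rot: [2.01, 2.413, 0.001]
contact_force: [0.4, 0.4, -0.4]
gripper_width: 0.0853
grasp_force: 0.0
```

```bash
python3 -c "
from h import *
obs();plan((.467,.031,.26),.19,5)"
```

```text
2.35 [0.4004 0.1483 0.3009] yaw 0.182 z [ 0.001  0.    -1.   ] F [ 0.39  0.4  -0.4 ] w 0.0853 0.0
[[0,[-0.085,0.029,0.027],[0.0,-0.0,-0.001]],[0,[-0.085,0.03,0.028],[0.0,-0.0,-0.001]],[0,[-0.085,0.029,0.027],[0.0,-0.0,-0.001]],[0,[-0.085,0.029,0.027],[0.0,-0.0,-0.001]],[0,[-0.085,0.029,0.027],[0.0,-0.0,-0.001]]] end [0.4669 0.0311 0.2601]
```

send_rows:
  motion:
    - [0,[-0.085,0.029,0.027],[0,0,-0.001]]
    - [0,[-0.085,0.029,0.027],[0,0,-0.001]]
    - [0,[-0.085,0.029,0.027],[0,0,-0.001]]
    - [0,[-0.085,0.029,0.027],[0,0,-0.001]]
    - [0,[-0.085,0.029,0.027],[0,0,-0.001]]
    - [0,[0,0,0],[0,0,0]]

```text
time_s: 3.1
tool_pos: [0.4665, 0.0316, 0.2591]
tool_rot: [-1.999, -2.422, 0.001]
contact_force: [0.2, -0.9, -0.4]
gripper_width: 0.0855
grasp_force: 0.0
```

```bash
python3 - <<'E'
from h import *
obs()
a=r.snapshot("scene")[150:270,230:350].copy(); b=r.snapshot("top")[150:270,150:270].copy()
cv2.imwrite("pics/c1.png",np.hstack([cv2.resize(x[:,:,::-1],(400,400),interpolation=cv2.INTER_CUBIC) for x in(a,b)]))
print(proj("scene",[(.467,.031,.184),(.467,.031,.26),(.467,.031,.205)])-[230,150], proj("top",[(.467,.031,.205)])-[150,150])
plan((.467,.031,.172),.19,4)
E
```

```text
3.1 [0.4665 0.0316 0.2591] yaw 0.191 z [-0.001 -0.    -1.   ] F [ 0.2  -0.92 -0.4 ] w 0.0855 0.0
[[64.24198969 49.1357402 ]
 [66.30791193 24.63836368]
 [64.79006217 42.63678417]] [[52.47652947 60.76611598]]
[[0,[-0.002,0.0,0.073],[-0.0,-0.0,0.0]],[0,[-0.001,0.001,0.073],[-0.0,-0.0,0.0]],[0,[-0.002,-0.0,0.074],[-0.0,-0.0,0.0]],[0,[-0.002,0.0,0.073],[-0.0,-0.0,0.0]]] end [0.467 0.031 0.172]
```

View pics/c1.png

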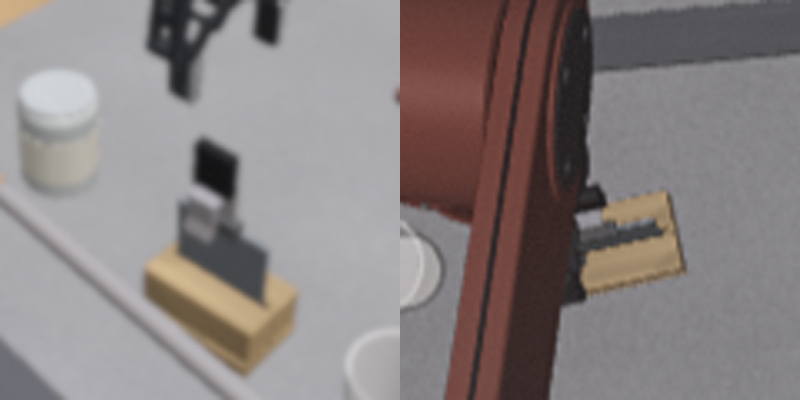

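send_rows:
  motion:
    - [0,[-0.002,0,0.073],[0,0,0]]
    - [0,[-0.001,0.001,0.073],[0,0,0]]
    - [0,[-0.002,0,0.073],[0,0,0]]
    - [0,[-0.002,0,0.071],[0,0,0]]
    - [140,[0,0,0],[0,0,0]]
    - [170,[0,0,0],[0,0,0]]
    - [190,[0,0,0],[0,0,0]]
  newtons: 20

```text
time_s: 4.08
tool_pos: [0.468, 0.0309, 0.1742]
tool_rot: [1.995, 2.424, 0.002]
contact_force: [-0.5, -1.0, 0.5]
gripper_width: 0.0324
grasp_force: 0.0
```

```bash
python3 -c "
from h import *
obs()"
```

```text
4.075 [0.468  0.0309 0.1742] yaw 0.193 z [ 0.002 -0.    -1.   ] F [-0.47 -1.02  0.53] w 0.0324 0.0
```

send_rows:
  motion:
    - [200,[0,0,0.004],[0,0,0]]
    - [210,[0,0,0],[0,0,0]]
    - [220,[0,0,0],[0,0,0]]
    - [255,[0,0,0],[0,0,0]]
    - [255,[0,0,0],[0,0,0]]
  newtons: 20

```text
time_s: 4.7
tool_pos: [0.4671, 0.0306, 0.1719]
tool_rot: [-1.997, -2.425, 0.001]
contact_force: [-2.5, -0.6, 5.2]
gripper_width: 0.0119
grasp_force: 22.1
```

```bash
python3 -c "
from h import *
obs()"
```

```text
4.7 [0.4671 0.0306 0.1719] yaw 0.193 z [-0. -0. -1.] F [-2.52 -0.64  5.17] w 0.0119 22.128357589244843
```

send_rows:
  motion:
    - [255,[0,0,0],[0,0,0]]
    - [255,[0,0,-0.03],[0,0,0]]
    - [255,[0,0,-0.06],[0,0,0]]
    - [255,[0,0,-0.08],[0,0,0]]
    - [255,[0,0,-0.08],[0,0,0]]
    - [255,[0,0,-0.08],[0,0,0]]
    - [255,[0,0,-0.06],[0,0,0]]
    - [255,[0,0,-0.03],[0,0,0]]
    - [255,[0,0,0],[0,0,0]]
  newtons: 80

```text
time_s: 5.82
tool_pos: [0.4675, 0.0307, 0.298]
tool_rot: [1.997, 2.425, 0.001]
contact_force: [-0.7, 0.1, -3.9]
gripper_width: 0.0106
grasp_force: 78.1
```

```bash
python3 -c "
from h import *
obs()
plan((.545,.1345,.295),.0745,6,255)"
```

```text
5.825 [0.4675 0.0307 0.298 ] yaw 0.193 z [ 0.001 -0.    -1.   ] F [-0.72  0.12 -3.86] w 0.0106 78.11692357063293
[[255,[0.048,0.053,0.002],[0.0,0.0,0.013]],[255,[0.05,0.053,0.001],[0.0,0.0,0.013]],[255,[0.05,0.051,0.002],[0.0,0.0,0.013]],[255,[0.052,0.05,0.002],[0.0,0.0,0.013]],[255,[0.052,0.049,0.002],[0.0,0.0,0.013]],[255,[0.054,0.049,0.001],[0.0,0.0,0.013]]] end [0.5451 0.1346 0.2951]
```

send_rows:
  motion:
    - [255,[0.048,0.053,0.002],[0,0,0.013]]
    - [255,[0.05,0.053,0.001],[0,0,0.013]]
    - [255,[0.05,0.051,0.002],[0,0,0.013]]
    - [255,[0.052,0.05,0.002],[0,0,0.013]]
    - [255,[0.052,0.049,0.002],[0,0,0.013]]
    - [255,[0.054,0.049,0.001],[0,0,0.013]]
    - [255,[0,0,0],[0,0,0]]
    - [255,[0,0,0],[0,0,0]]

```text
time_s: 6.82
tool_pos: [0.5442, 0.1343, 0.2935]
tool_rot: [-2.141, -2.298, 0.003]
contact_force: [0.0, -0.7, -2.3]
gripper_width: 0.0112
grasp_force: 78.4
```

```bash
python3 - <<'E'
from h import *
obs()
o=r.get_obs(); p=o["tool_pos"]; q=R.from_rotvec(o["tool_rot"])
y=np.array(q.apply([0,1,0])); x=-np.array(q.apply([1,0,0])); z=np.array([0,0,1.])  # hanger x = tool y; 
seat=p+[0,0,-.013]; hy=np.cross(z,y)
im=r.snapshot("scene"); b=r.snapshot("top")
pts={"panTL":(-14,45,-42),"panTR":(-14,-45,-42),"panBL":(-14,45,-147),"panBR":(-14,-45,-147),"lipL":(19,12,-30),"lipR":(19,-12,-30),"topL":(10,12,4),"topR":(10,-12,4)}
P=np.array([seat+y*a/1e3+hy*c/1e3+z*d/1e3 for a,c,d in pts.values()])
uv=proj("scene",P); print(uv.round(1).tolist())
sc=4.8; x0,y0=max(0,int(uv[:,0].mean())-70),max(0,int(uv[:,1].mean())-60)
c=cv2.resize(im[y0:y0+125,x0:x0+160,::-1],None,fx=sc,fy=sc,interpolation=cv2.INTER_CUBIC)
for u in uv: cv2.circle(c,tuple(((u-[x0,y0]+.5)*sc).astype(int).tolist()),2,(0,255,0),-1)
cv2.imwrite("pics/c2.png",c); print(c.shape,x0,y0)
E
```

```text
6.825 [0.5442 0.1343 0.2935] yaw 0.071 z [-0.002 -0.001 -1.   ] F [ 0.04 -0.68 -2.29] w 0.0112 78.40975642204285
[[319.8, 227.9], [289.6, 205.6], [314.7, 260.9], [287.1, 238.3], [297.5, 222.3], [289.4, 216.1], [301.9, 208.1], [293.5, 202.0]]
(600, 768, 3) 229 162
```

View pics/c2.png

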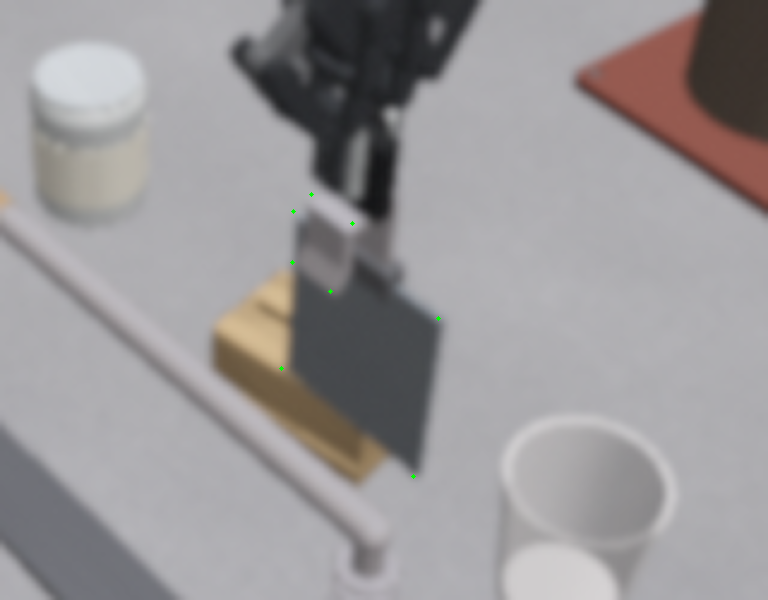

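Panel held as the model predicts (green dots within about 1.5 px); the lip faces the bar. Going over the bar.

```bash
python3 -c "
from h import *
obs()
plan((.6236,.1287,.295),.0745,5,255)"
```

```text
6.925 [0.5444 0.1341 0.2941] yaw 0.07 z [-0.001 -0.    -1.   ] F [ 0.54 -0.41 -2.34] w 0.0108 78.41061115264893
[[255,[-0.007,0.052,-0.001],[-0.0,0.0,-0.001]],[255,[-0.008,0.053,-0.0],[-0.0,0.0,-0.001]],[255,[-0.007,0.052,-0.001],[-0.0,0.0,-0.001]],[255,[-0.008,0.053,-0.001],[-0.0,0.0,-0.001]],[255,[-0.007,0.052,-0.0],[-0.0,0.0,-0.001]]] end [0.6236 0.1288 0.2949]
```

send_rows:
  motion:
    - [255,[-0.007,0.052,-0.001],[0,0,-0.001]]
    - [255,[-0.008,0.053,0],[0,0,-0.001]]
    - [255,[-0.007,0.052,-0.001],[0,0,-0.001]]
    - [255,[-0.008,0.053,-0.001],[0,0,-0.001]]
    - [255,[-0.007,0.052,0],[0,0,0]]
    - [255,[0,0,0],[0,0,0]]
    - [255,[0,0,0],[0,0,0]]

```text
time_s: 7.8
tool_pos: [0.6235, 0.129, 0.2954]
tool_rot: [-2.135, -2.304, 0.001]
contact_force: [-0.0, -0.1, -3.0]
gripper_width: 0.0108
grasp_force: 78.6
```

```bash
cat >> h.py <<'E'
def look(f,bar=(.631,.029,.22),byaw=.0745,dz=-.013,sc=4.8):
    o=r.get_obs(); p=o["tool_pos"]; q=R.from_rotvec(o["tool_rot"])
    y=np.array(q.apply([0,1,0])); z=np.array([0,0,1.]); seat=p+[0,0,dz]; hy=np.cross(z,y)
    im=r.snapshot("scene")
    pts=[(-14,45,-42),(-14,-45,-42),(-14,45,-147),(-14,-45,-147),(19,12,-30),(19,-12,-30),(10,12,4),(10,-12,4)]
    P=np.array([seat+y*a/1e3+hy*c/1e3+z*d/1e3 for a,c,d in pts])
    u=np.array([-np.sin(byaw),np.cos(byaw),0]); B=np.array([bar+u*t for t in np.linspace(-.2,.2,41)])
    uv=proj("scene",P); x0,y0=max(0,int(uv[:,0].mean())-80),max(0,int(uv[:,1].mean())-65)
    c=cv2.resize(im[y0:y0+125,x0:x0+160,::-1],None,fx=sc,fy=sc,interpolation=cv2.INTER_CUBIC)
    for w,col in((uv,(0,255,0)),(proj("scene",B),(0,0,255))):
        for a in w: cv2.circle(c,tuple(((a-[x0,y0]+.5)*sc).astype(int).tolist()),2,col,-1)
    cv2.imwrite("pics/"+f,c)
E
python3 -c "
from h import *
obs();look('c3.png')"
```

```text
7.8 [0.6235 0.129  0.2954] yaw 0.076 z [-0.001 -0.    -1.   ] F [-0.04 -0.12 -3.04] w 0.0108 78.6337423324585
```

View pics/c3.png

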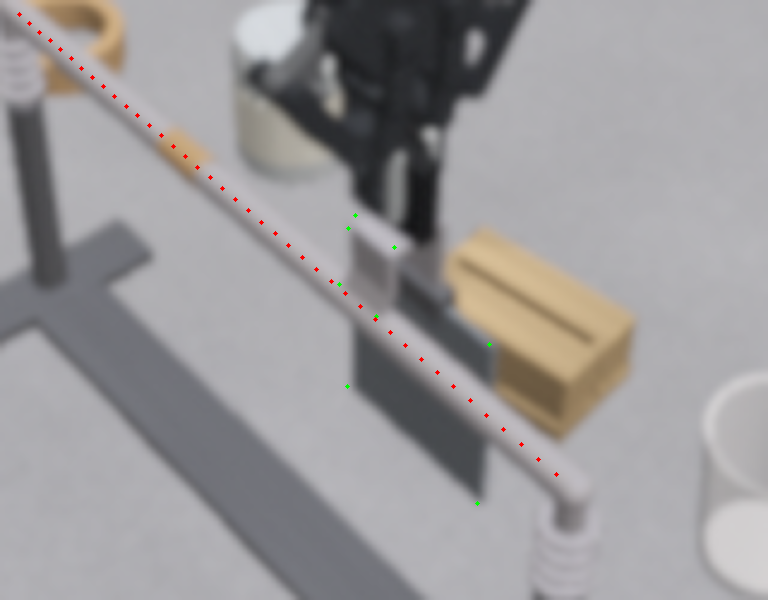

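send_rows:
  motion:
    - [255,[0,0,0.04],[0,0,0]]
    - [255,[0,0,0.04],[0,0,0]]
    - [255,[0,0,0.02],[0,0,0]]
    - [255,[0,0,0.02],[0,0,0]]
    - [255,[0,0,0.01],[0,0,0]]
    - [255,[0,0,0],[0,0,0]]

```text
time_s: 8.6
tool_pos: [0.624, 0.1293, 0.2563]
tool_rot: [-2.134, -2.305, 0.0]
contact_force: [0.4, 0.6, -1.5]
gripper_width: 0.0108
grasp_force: 78.7
```

```bash
python3 -c "
from h import *
obs()"
```

```text
8.6 [0.624  0.1293 0.2563] yaw 0.077 z [-0. -0. -1.] F [ 0.4   0.61 -1.53] w 0.0108 78.68177533149719
```

send_rows:
  motion:
    - [255,[0,0,0.015],[0,0,0]]
    - [255,[0,0,0.015],[0,0,0]]
    - [255,[0,0,0.01],[0,0,0]]
    - [255,[0,0,0.01],[0,0,0]]
    - [255,[0,0,0],[0,0,0]]

```text
time_s: 9.22
tool_pos: [0.6239, 0.1293, 0.2411]
tool_rot: [-2.134, -2.305, 0.001]
contact_force: [-0.6, 0.3, -3.6]
gripper_width: 0.0109
grasp_force: 78.7
```

```bash
python3 -c "
from h import *
obs();look('c4.png')"
```

```text
9.225 [0.6239 0.1293 0.2411] yaw 0.077 z [-0.001 -0.    -1.   ] F [-0.59  0.35 -3.6 ] w 0.0109 78.73494386672974
```

View pics/c4.png

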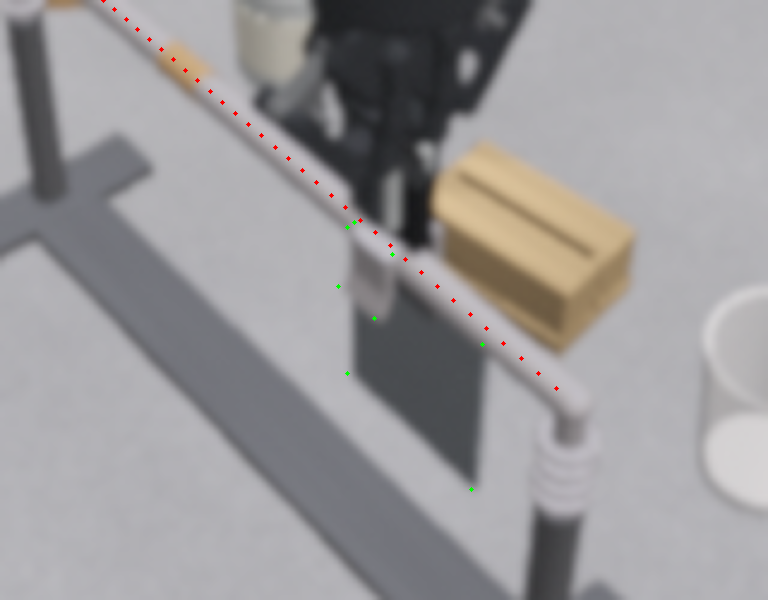

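Hook lip is now on the far side of the bar with the strip on the near side. Lowering until the bar carries load.

send_rows:
  motion:
    - [255,[0,0,0.007],[0,0,0]]
    - [255,[0,0,0.007],[0,0,0]]
    - [255,[0,0,0.006],[0,0,0]]
    - [255,[0,0,0],[0,0,0]]
    - [255,[0,0,0],[0,0,0]]

```text
time_s: 9.9
tool_pos: [0.6243, 0.1294, 0.2358]
tool_rot: [2.134, 2.305, 0.001]
contact_force: [-0.2, 0.1, -0.7]
gripper_width: 0.0107
grasp_force: 79.0
```

```bash
python3 -c "
from h import *
for i in range(4): obs(); r.snapshot('top')
"
```

```text
9.9 [0.6243 0.1294 0.2358] yaw 0.077 z [ 0.001  0.    -1.   ] F [-0.21  0.15 -0.67] w 0.0107 79.00539636611938
9.95 [0.6243 0.1294 0.2358] yaw 0.077 z [ 0.001  0.    -1.   ] F [ 0.28 -0.06 -0.38] w 0.0107 79.00216698646545
10.0 [0.6243 0.1294 0.2358] yaw 0.077 z [ 0.001  0.    -1.   ] F [1.31 0.33 0.2 ] w 0.0109 78.99898767471313
10.05 [0.6243 0.1294 0.2357] yaw 0.077 z [ 0.001  0.    -1.   ] F [1.14 0.69 0.02] w 0.0108 78.99385213851929
```

send_rows:
  motion:
    - [255,[0,0,0.004],[0,0,0]]
    - [255,[-0.02,0,0],[0,0,0]]
    - [255,[-0.04,0,0],[0,0,0]]
    - [255,[-0.05,0,0],[0,0,0]]
    - [255,[-0.05,0,0],[0,0,0]]
    - [255,[-0.05,0,0],[0,0,0]]
    - [255,[-0.05,0,0],[0,0,0]]
    - [255,[-0.04,0,0],[0,0,0]]
    - [255,[-0.03,0,0],[0,0,0]]
    - [255,[0,0,0],[0,0,0]]

```text
time_s: 11.35
tool_pos: [0.6318, 0.0291, 0.2343]
tool_rot: [2.135, 2.303, -0.002]
contact_force: [0.0, -1.9, 1.2]
gripper_width: 0.0108
grasp_force: 79.2
```

```bash
python3 - <<'E'
from h import *
for i in range(3): obs(); r.snapshot('top')
look('c5.png')
for n,(y0,y1,x0,x1) in dict(top=(125,150,205,245),scene=(190,215,210,240)).items():
    a=np.load(n+"0.npy").astype(float)[y0:y1,x0:x1]; w=np.clip(a[:,:,0]-a[:,:,2]-15,0,60); w[w<8]=0
    Y,X=np.mgrid[y0:y1,x0:x1]; c=((X*w).sum()/w.sum(),(Y*w).sum()/w.sum()); print(n,c,w.sum(),onz(n,c,.224))
E
```

```text
11.35 [0.6318 0.0291 0.2343] yaw 0.076 z [ 0.    -0.002 -1.   ] F [ 0.01 -1.9   1.21] w 0.0108 79.2324686050415
11.4 [0.6317 0.0296 0.2343] yaw 0.076 z [ 0.    -0.001 -1.   ] F [-0.07 -2.93  0.04] w 0.011 79.2309558391571
11.45 [0.6317 0.0299 0.2343] yaw 0.076 z [ 0.    -0.001 -1.   ] F [ 1.08 -1.55  0.21] w 0.011 79.23014044761658
top (np.float64(223.12904238618523), np.float64(137.76546310832026)) 3185.0 [ 0.63550302 -0.01831221  0.224     ]
scene (np.float64(224.61057173678532), np.float64(202.1477885652643)) 2781.0 [ 0.63605915 -0.0203609   0.224     ]
```

View pics/c5.png

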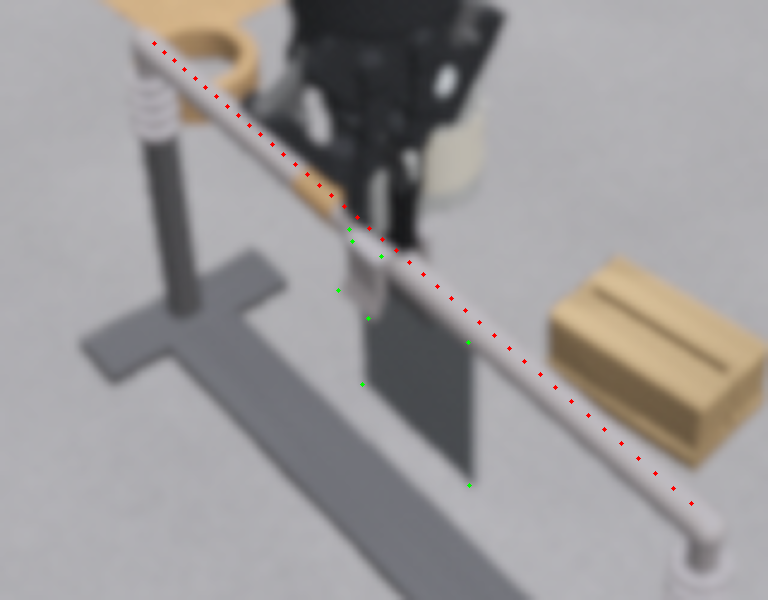

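The hook is on the bar, tape band about 45–50 mm further right (tape at crop (320,192), hook at (370,243)).

send_rows:
  motion:
    - [255,[-0.03,0,0],[0,0,0]]
    - [255,[-0.04,0,0],[0,0,0]]
    - [255,[-0.04,0,0],[0,0,0]]
    - [255,[-0.03,0,0],[0,0,0]]
    - [255,[-0.01,0,0],[0,0,0]]
    - [255,[0,0,0],[0,0,0]]
    - [255,[0,0,0],[0,0,0]]

```text
time_s: 12.42
tool_pos: [0.6351, -0.0149, 0.2344]
tool_rot: [2.134, 2.304, -0.001]
contact_force: [0.7, -2.3, 0.2]
gripper_width: 0.0107
grasp_force: 79.2
```

```bash
python3 - <<'E'
from h import *
obs()
im=r.snapshot("scene"); u=proj("scene",[(.636,-.0195,.22)])[0]; x0,y0=int(u[0])-30,int(u[1])-25
c=cv2.resize(im[y0:y0+60,x0:x0+80,::-1],None,fx=10,fy=10,interpolation=cv2.INTER_CUBIC)
e=np.array([-.0755,.9971,0])
for t in(-.04,-.03,-.02,-.01,0,.01,.02,.03,.04):
    a=proj("scene",[np.array([.636,-.0195,.215])+e*t])[0]; cv2.circle(c,tuple(((a-[x0,y0]+.5)*10).astype(int).tolist()),3,(0,0,255) if t else (0,255,0),-1)
cv2.imwrite("pics/c6.png",c)
E
```

```text
12.425 [ 0.6351 -0.0149  0.2344] yaw 0.077 z [ 0.    -0.001 -1.   ] F [ 0.69 -2.29  0.17] w 0.0107 79.18578028678894
```

View pics/c6.png

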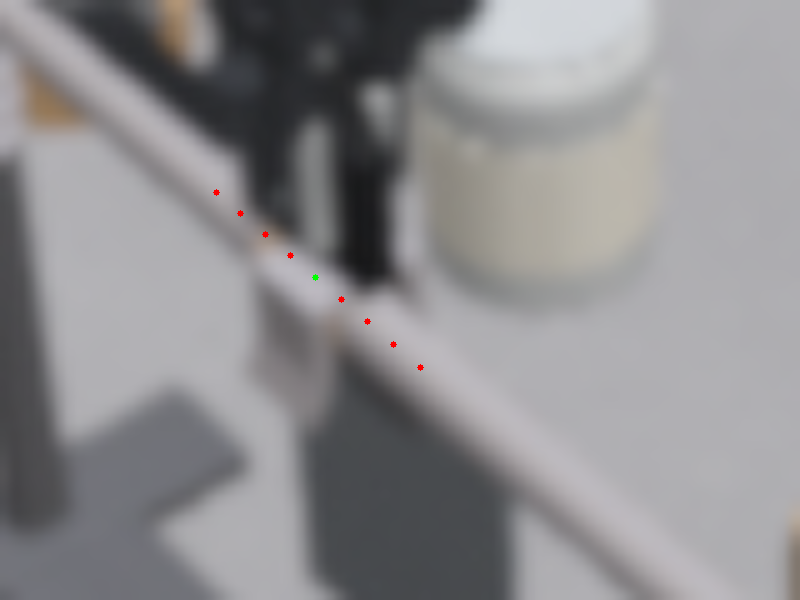

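send_rows:
  motion:
    - [255,[-0.013,0,0],[0,0,0]]
    - [255,[0,0,0],[0,0,0]]
    - [255,[0,0,0],[0,0,0]]

```text
time_s: 12.85
tool_pos: [0.6354, -0.0178, 0.2343]
tool_rot: [-2.134, -2.305, -0.0]
contact_force: [0.3, 1.1, 0.9]
gripper_width: 0.011
grasp_force: 79.2
```

```bash
python3 - <<'E'
from h import *
np.set_printoptions(linewidth=200)
obs()
im=r.snapshot("scene"); u=proj("scene",[(.636,-.0195,.214)])[0]; print(u)
x0,y0=int(u[0])-10,int(u[1])-9
d=im.astype(int); print(x0,y0); print((d[:,:,0]-d[:,:,2])[y0:y0+18,x0:x0+20])
i0=np.load("scene0.npy").astype(int); v=proj("scene",[(.636,-.0195,.22)])[0]; print(v); X,Y=int(v[0])-10,int(v[1])-9; print(X,Y);print((i0[:,:,0]-i0[:,:,2])[Y:Y+18,X:X+20])
c=cv2.resize(im[y0-16:y0+34,x0-20:x0+40,::-1],None,fx=10,fy=10,interpolation=cv2.INTER_NEAREST); cv2.imwrite("pics/c7.png",c)
E
```

```text
12.85 [ 0.6354 -0.0178  0.2343] yaw 0.077 z [-0.  0. -1.] F [0.26 1.07 0.89] w 0.011 79.18231844902039
[225.08504647 205.57883545]
215 196
[[ 1  0  0 -2 -4 -4 -6 -4 -2 -1 -2 -2 -1 -2 -3 -2 -1 -2 -2 -2]
 [ 2  1  1 -2 -3 -5 -5 -3 -2 -2 -2 -2 -1 -2 -2 -1 -2 -2 -3 -2]
 [ 3  2  1  0 -2 -3 -4 -3 -2 -2 -2 -2 -1 -2 -2 -2 -2 -2 -3 -2]
 [ 2  3  2  1  1  0 -1 -3 -2 -2 -2 -2 -1 -1 -1 -2 -2 -2 -3 -3]
 [ 0  2  2  2  4  7  4 -1 -2 -2 -1 -2 -2 -2 -2 -2 -1 -2 -3 -3]
 [-2  0  1  2  5  7  3 -1 -2 -2 -2 -2 -2 -2 -2 -2 -3 -3 -3 -3]
 [-2 -2  0  0  2  2 -1 -3 -3 -2 -2 -2 -1 -1 -1 -1 -3 -3 -3 -4]
 [-3 -3 -1 -2 -2 -2 -3 -3 -4 -3 -3 -2 -2 -1 -2 -2 -2 -2 -2 -2]
 [-3 -3 -3 -2 -3 -3 -4 -4 -4 -4 -4 -4 -3 -1 -1 -1  0 -1 -1  0]
 [-3 -3 -2 -2 -1 -2 -3 -4 -4 -4 -4 -4 -3 -1  0 -1  1  3  2  2]
 [-2 -3 -2 -1 -1 -1 -3 -3 -4 -4 -4 -2  0  2  3  0  0  2  3  2]
 [-3 -3 -3 -2 -1  1 -1 -2 -3 -3 -1  2  7  9  6  0 -1  1  1  2]
 [-3 -3 -2 -2  0  1  1  0 -1 -1  3 12 20 15  6  1 -1 -1 -1  0]
 [-3 -3 -3 -3  0  1  2  2  0  2  8 21 26 15  5  1  0 -1 -1 -1]
 [-3 -3 -2 -2  0  1  2  1  1  3  8 21 23 12  4  2  1  0 -1 -2]
 [-2 -2 -2 -2  0
[... 644 characters left out ...]
-2 -3]
 [-3 -3 -2 -2  5 22 48 64 70 72 72 71 66 54 37 21  7  0 -2 -3]
 [-3 -3 -3 -2  2 15 37 56 66 70 72 73 71 67 57 42 23  8  1 -2]
 [-3 -3 -3 -2 -1  5 19 39 56 66 69 71 72 71 65 53 37 18  4 -1]
 [-2 -3 -3 -3 -2  0  5 18 36 54 65 69 71 68 57 42 29 16  5  0]
 [-3 -3 -3 -2 -3 -2  0  5 16 34 52 64 65 59 40 23 11  5  1 -1]
 [-3 -3 -3 -3 -2 -2 -2  0  5 14 32 49 55 43 23 10  4  0 -1 -2]
 [-3 -3 -3 -2 -3 -2 -2 -2 -1  4 13 30 39 28 12  5  2  0 -1 -2]
 [-3 -3 -3 -3 -3 -3 -3 -2 -3 -1  3 11 20 17  8  4  2  1  0 -2]
 [-3 -3 -3 -3 -3 -3 -2 -2 -2 -2 -1  2  7 10  6  2  2  2  2  1]
 [-3 -3 -3 -3 -3 -3 -3 -3 -3 -2 -3 -1  1  4  3  2  1  2  2  1]
 [-3 -3 -3 -3 -3 -3 -3 -2 -2 -3 -2 -3 -1  0  0 -1  1  2  3  2]]
```

View pics/c7.png

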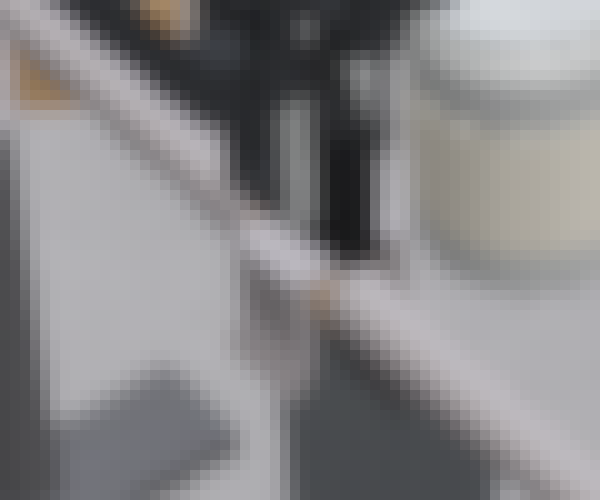

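Orange shows about equally either side of the hook given the oblique view: hook is centred on the tape within a couple of mm. Now the tug.

send_rows:
  motion:
    - [255,[0,0,0.006],[0,0,0]]
    - [255,[0,0,0.009],[0,0,0]]
    - [255,[0,0,0.009],[0,0,0]]
    - [255,[0,0,0.006],[0,0,0]]
    - [255,[0,0,0],[0,0,0]]
    - [255,[0,0,0],[0,0,0]]
    - [255,[0,0,0],[0,0,0]]
    - [255,[0,0,0],[0,0,0]]

```text
time_s: 13.9
tool_pos: [0.6354, -0.0179, 0.2254]
tool_rot: [-2.134, -2.305, -0.001]
contact_force: [-2.2, 4.8, 5.8]
gripper_width: 0.0111
grasp_force: 79.8
```

```bash
python3 - <<'E'
from h import *
for i in range(4): obs(); im=r.snapshot('scene')
# bar left end height shift vs initial, via correlation of bar-end patch
a=np.load("scene0.npy"); u=proj("scene",[(.6175,.21,.22)])[0].astype(int)
g=lambda x:cv2.cvtColor(x,cv2.COLOR_RGB2GRAY).astype(np.float32)
t=g(a)[u[1]-6:u[1]+6,u[0]-8:u[0]+8]; s=cv2.resize(g(im)[u[1]-12:u[1]+16,u[0]-12:u[0]+12],None,fx=5,fy=5,interpolation=cv2.INTER_CUBIC)
m=cv2.matchTemplate(s,cv2.resize(t,None,fx=5,fy=5,interpolation=cv2.INTER_CUBIC),cv2.TM_CCOEFF_NORMED); _,v,_,l=cv2.minMaxLoc(m); print(v,(l[0]/5-4,l[1]/5-6), proj("scene",[(.6175,.21,.22),(.6175,.21,.21)]))
E
```

```text
13.9 [ 0.6354 -0.0179  0.2254] yaw 0.077 z [ 0.  0. -1.] F [-2.15  4.75  5.81] w 0.0111 79.8374605178833
13.95 [ 0.6355 -0.018   0.2254] yaw 0.077 z [ 0.  0. -1.] F [-1.78  4.29  5.69] w 0.0111 79.83448505401611
14.0 [ 0.6355 -0.018   0.2254] yaw 0.077 z [ 0.  0. -1.] F [-1.68  5.45  4.38] w 0.0108 79.8328971862793
14.05 [ 0.6355 -0.018   0.2254] yaw 0.077 z [ 0.  0. -1.] F [-1.45  4.55  5.28] w 0.0109 79.8314094543457
0.7109103202819824 (-4.0, 1.5999999999999996) [[295.64115965 263.58057556]
 [295.30054137 266.88111796]]
```

send_rows:
  motion:
    - [255,[0,0,-0.006],[0,0,0]]
    - [255,[0,0,-0.009],[0,0,0]]
    - [255,[0,0,-0.009],[0,0,0]]
    - [255,[0,0,-0.009],[0,0,0]]
    - [255,[0,0,0],[0,0,0]]
    - [255,[0,0,0],[0,0,0]]

```text
time_s: 14.85
tool_pos: [0.6354, -0.0186, 0.2349]
tool_rot: [2.135, 2.305, -0.001]
contact_force: [0.7, 1.2, 0.3]
gripper_width: 0.0112
grasp_force: 79.3
```

```bash
python3 - <<'E'
from h import *
for i in range(4): obs(); im=r.snapshot('scene')
E
```

```text
14.85 [ 0.6354 -0.0186  0.2349] yaw 0.076 z [-0.    -0.001 -1.   ] F [0.7  1.18 0.33] w 0.0112 79.30707335472107
14.9 [ 0.6354 -0.0186  0.2349] yaw 0.076 z [-0.    -0.001 -1.   ] F [ 0.81  0.05 -0.37] w 0.0109 79.30793523788452
14.95 [ 0.6354 -0.0186  0.235 ] yaw 0.077 z [-0.    -0.001 -1.   ] F [ 0.1  -0.13 -0.16] w 0.011 79.30809259414673
15.0 [ 0.6354 -0.0186  0.235 ] yaw 0.077 z [-0.    -0.001 -1.   ] F [ 1.3  -0.52  0.05] w 0.0108 79.30909037590027
```

send_rows:
  motion:
    - [222,[0,0,0],[0,0,0]]
    - [218,[0,0,0],[0,0,0]]
    - [214,[0,0,0],[0,0,0]]
    - [210,[0,0,0],[0,0,0]]
    - [206,[0,0,0],[0,0,0]]
    - [202,[0,0,0],[0,0,0]]
    - [198,[0,0,0],[0,0,0]]
    - [194,[0,0,0],[0,0,0]]
    - [190,[0,0,0],[0,0,0]]
    - [186,[0,0,0],[0,0,0]]
  newtons: 20

```text
time_s: 16.3
tool_pos: [0.6355, -0.0182, 0.2352]
tool_rot: [2.135, 2.305, 0.0]
contact_force: [0.6, 0.1, -0.2]
gripper_width: 0.0231
grasp_force: 0.0
```

send_rows:
  motion:
    - [175,[0,0,0],[0,0,0]]
    - [160,[0,0,0],[0,0,0]]
    - [140,[0,0,0],[0,0,0]]
    - [120,[0,0,0],[0,0,0]]
    - [100,[0,0,0],[0,0,0]]
    - [80,[0,0,0],[0,0,0]]
    - [80,[0,0,0],[0,0,0]]
    - [80,[0,0,0],[0,0,0]]

```text
time_s: 17.3
tool_pos: [0.6354, -0.0181, 0.2352]
tool_rot: [-2.135, -2.305, 0.0]
contact_force: [0.4, -0.2, -0.1]
gripper_width: 0.0586
grasp_force: 0.0
```

```bash
python3 - <<'E'
from h import *
obs(); look("c8.png"); obs()
E
```

```text
17.3 [ 0.6354 -0.0181  0.2352] yaw 0.077 z [-0.  0. -1.] F [ 0.37 -0.18 -0.1 ] w 0.0586 0.0
17.35 [ 0.6354 -0.0182  0.2352] yaw 0.077 z [ 0. -0. -1.] F [-0.57  0.72 -0.68] w 0.0588 0.0
```

View pics/c8.png

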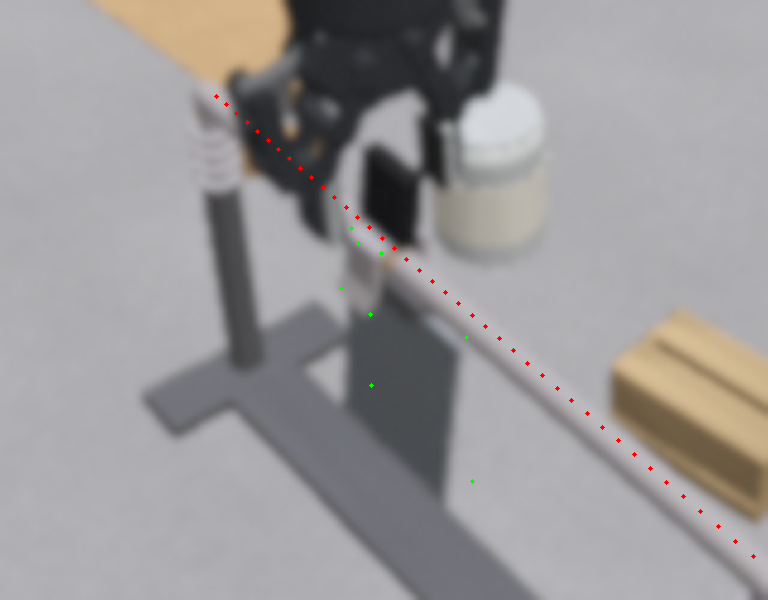

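The panel hangs free on the bar at the tape, grip clear between the open fingers. Retreating straight up.

send_rows:
  motion:
    - [80,[0,0,-0.03],[0,0,0]]
    - [80,[0,0,-0.06],[0,0,0]]
    - [80,[0,0,-0.08],[0,0,0]]
    - [80,[0,0,-0.08],[0,0,0]]
    - [80,[0,0,-0.08],[0,0,0]]
    - [80,[0,0,-0.05],[0,0,0]]
    - [80,[0,0,0],[0,0,0]]
    - [80,[0,0,0],[0,0,0]]
    - [80,[0,0,0],[0,0,0]]
    - [80,[0,0,0],[0,0,0]]

```text
time_s: 18.6
tool_pos: [0.6351, -0.0181, 0.3482]
tool_rot: [-2.134, -2.304, 0.001]
contact_force: [-0.4, 0.4, 0.3]
gripper_width: 0.0587
grasp_force: 0.0
```

send_rows:
  motion:
    - [80,[0,0,0],[0,0,0]]
    - [80,[0,0,0],[0,0,0]]
    - [80,[0,0,0],[0,0,0]]
    - [80,[0,0,0],[0,0,0]]
    - [80,[0,0,0],[0,0,0]]
    - [80,[0,0,0],[0,0,0]]
    - [80,[0,0,0],[0,0,0]]
    - [80,[0,0,0],[0,0,0]]
    - [80,[0,0,0],[0,0,0]]
    - [80,[0,0,0],[0,0,0]]

```text
time_s: 19.85
tool_pos: [0.6354, -0.0181, 0.3492]
tool_rot: [2.135, 2.305, 0.0]
contact_force: [0.2, -0.3, 0.1]
gripper_width: 0.0585
grasp_force: 0.0
```

```bash
python3 - <<'E'
from h import *
obs(); f=lambda:r.snapshot("scene")[190:270,190:270].astype(int)
a=f(); ims=[]
for i in range(12): ims.append(np.abs(f()-a).mean().round(2))
print(ims)
im=r.snapshot("scene")[150:270,170:290]; cv2.imwrite("pics/c9.png",cv2.resize(im[:,:,::-1],(600,600),interpolation=cv2.INTER_CUBIC))
E
```

```text
19.85 [ 0.6354 -0.0181  0.3492] yaw 0.077 z [ 0. -0. -1.] F [ 0.15 -0.28  0.13] w 0.0585 0.0
[np.float64(0.26), np.float64(0.25), np.float64(0.26), np.float64(0.25), np.float64(0.26), np.float64(0.26), np.float64(0.26), np.float64(0.25), np.float64(0.26), np.float64(0.25), np.float64(0.25), np.float64(0.26)]
```

View pics/c9.png

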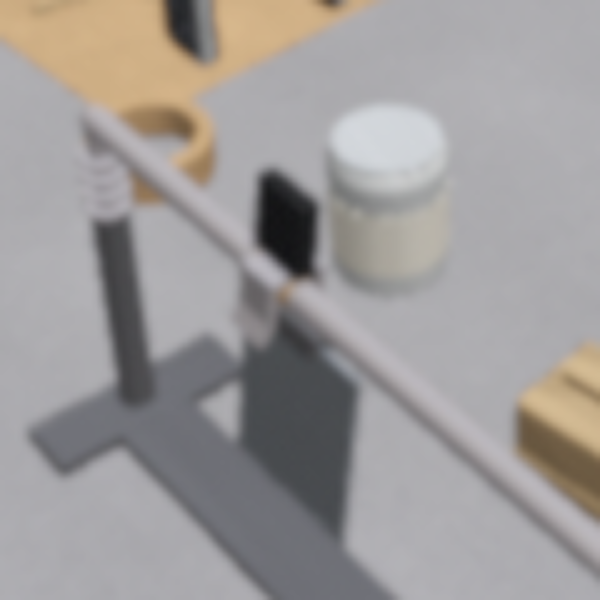

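The panel hangs still: frame differences stay at noise level. The hook is at (275,285) on the tape band, and the gripper is clear above it.

```bash
python3 -c "
from workcell import r
print(r.job_done())"
```

```text
the job is handed in; nothing more can be done
None
```

The panel hangs still on the tape band (hook centred to within a few mm by camera) after a tug that sank the bar about 16 mm in all; the gripper is clear, the job is handed in at about 20 s, and no verdict was returned.

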